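# Put the returned spare parts back in their pick bins

### The arm

A 6-joint arm with a two-finger parallel gripper is mounted at the origin on the work surface. World frame = base frame: x ahead of the robot, y to its left, z up, the work surface at z = 0. Lengths are in m, angles in rad, forces in N, time in s.
With the tool pointing down it reaches from about 0.35 to 0.725 m from the base axis. Payload 4.3 kg.
Tool frame: the origin (TCP) lies at the very end of the fingers, on their centre line; the grasp point (between the pads) lies 19 mm behind it; z points along the fingers, y is the line along which they close (so a half turn about z gives the same grasp; the last joint's range is limited). The gripper opens to 85 mm and grips with 20 to 120 N. Pads are 22 mm wide; open, the fingers measure 114 mm over their backs; the gripper's body (76 mm by 85 mm) begins 54 mm behind the grasp point. The pads swing forward as they close: fully open they stand 13 mm farther back than shut.
Start: joints at [-1.281, 0.377, 0.081, 1.274, 0, 1.46], TCP at [0.224, -0.53, 0.231] pointing down, gripper open.
Joint ranges: [-2.72, 2.72], [-0.84, 1.66], [-1.02, 1.22], [-1.77, 2.12], [-1.37, 1.28], [-3.14, 3.14]. Speed limits (rad/s): [2.57, 2.57, 3.14, 3.14, 3.14, 3.14].

### API

Orientations are given as [roll, pitch, yaw] about the fixed x, y, z axes, in that order (R = Rz(yaw) Ry(pitch) Rx(roll)).
In Python, from station import env, imaging, job, recognise, cut_out gives the robot as it stands.
- The arm moves only by the tool send_rows, never from a script. Its arguments are lists of equal length, an entry for each row: "offset": the shift along the tool's x, y, z normalised to -1 to 1, where 1 is 500 mm, a list of three; "turn": the turn about the tool's z normalised to -1 to 1, where 1 is pi/2 rad; "jaw": the opening, from 0 (shut) to 1 (fully open). In form: {"offset": [[dx, dy, dz], ...], "turn": [turn, ...], "jaw": [jaw, ...]}. A call has 1 to 8 rows; each row is the pose to reach, as a shift and turn from the pose commanded when the call began, along the tool's axes at that moment; what a row does not reach only later rows make up. A row lasts 1/12 s, in which the tool goes at most 41.7 mm and 7.16 degrees, less where a joint would pass 70% of its speed; a pose out of reach is approached as far as the arm can. A call with a number of a shift or a turn outside -1 to 1 is refused whole. A call with a gripper value outside its range is refused whole. The fingers move at their own pace and stop on an object; the grip force is fixed at half the most. Time passes only in rows, so rows that repeat a pose let the fingers close. It gives the time, the measured TCP pose, the force, the opening and the grip force at its end, in the units of the state.
- env.sense(): the state, without advancing time (a new reading comes with each control period).
- imaging.snapshot(name): name is "scene" or "top" or "wrist"; returns a dict with "pixels" (384x512x3 uint8, red, green, blue), "mtx" (3x3 intrinsics, pixels), "dist_coeffs" ([k1, k2, p1, p2, k3] as OpenCV has them; the pictures are not rectified), "xyz" and "attitude" of the camera in the world; the wrist camera has in their place "T_tool_cam" (4x4, takes a point from camera to tool coordinates, whose origin is the TCP and whose axes are the flange's). Camera axes: x right, y down, z forward; pixel columns grow to the right and rows downward; lengths in m; the calibration is good to about 2 mm. A picture is of the moment at which its call begins: read the wrist's pose just before it. There is no depth.
- job.job_done(): hands the job in; it is judged then, once.
Trained networks look in a picture, given as the dict that the camera call returned (one of the last four; its "shot" number tells which), for a name from the list of things; names that differ only in an ending like _2 or _b are one class to them, and where a whole thing is asked for, a point or a joint stands for the part that bears it (a point fixed in the world has none). Each returns a list of dicts, best first, with "p" (0 to 1); they miss things now and then, are a little off and sometimes report something else, mostly with a low value. They report only what shows in the picture. A call takes as long as a camera call. They do not tell look-alikes from the thing itself.
- recognise(thing, picture): "rect" ([centre column, centre row, width, height] in pixels, round what is visible of it).
- cut_out(thing, picture): "pixels" (384x512 bool, what is visible of it) and "rect" ([centre column, centre row, width, height] in pixels, round what is visible of it).
The state is a dict: "t": time; "joints": joint angles; "joint_vel": joint speeds; "tau": joint torques, N m; "ee_pos": TCP position; "tcp_rot": TCP orientation; "wrist_force": force on the tool from outside, world axes, zero at the start; "torque": the same for the moment, N m; "width": finger opening in m; "grasp_force": force on a finger pad.
Only numpy, scipy, OpenCV 4.12 (cv2) and the standard library are available. Lean on these libraries where they do the work, as an engineer would, in place of code of your own. Each camera call takes 0.05 s, during which the arm holds its last target. There are 200 camera calls.

### The job

Four returned spare parts lie on the stores bench: a large bearing, a small bearing, a drive-shaft yoke and a slotted nut. Put each one back into the white pick bin that already holds its own kind and size, resting on the clear floor in front of the stock and the same way up as it is now; set each down gently, do not drop it. Leave the tape roll and the barcode scanner where they are.

Things in the scene. Friction and masses are not known exactly. Their poses are not given: they have to be found in the camera images.
- large_bearing: Sealed ball bearing, steel with black seals, lying flat: outside diameter 62, bore 30, thickness 16 mm, about 0.2 kg. Origin: centre of its underside; z is its axis, up.
- small_bearing: Sealed ball bearing like the large one but smaller: outside diameter 40, bore 17, thickness 12 mm, about 0.07 kg, lying flat. Origin: centre of its underside; z is its axis, up.
- yoke: Dark steel drive-shaft yoke standing on its round hub (diameter 42, 40 mm high), two upright parallel ears above. The ears' flat outer faces are 54 mm apart along its y; each ear is 12 thick, 36 wide (x), from 26 to 86 mm up with a rounded top and a 22 mm eye 68 mm up. At most 0.8 kg. Origin: centre of the hub's underside; z up.
- nut: Large slotted (castle) hexagon nut in bright steel, lying flat with its slots up: 46 mm across flats, 53 across corners, hexagon 24 mm high, crown (diameter 41) up to 33 mm, bore 27, about 0.25 kg. Origin: centre of its underside; z up; one pair of flats faces +-y, the others lie 60 degrees on either side.
- large_bearing_bin: White cardboard bin, fixed, open on top; 300 (x) x 112 (y) mm, walls and floor 4 mm. Origin: centre of its underside; x runs from front (-150) to back (+150). Front wall and sides up to x = 0 are 50 mm high; sides then slope up to 105 by x = +70. Stock, stacked 62 mm bearings (top 52 mm up), is fixed at x +19 to +146; the floor ahead of it is clear. Bins differ only in stock.
- small_bearing_bin: White cardboard bin, fixed, open on top; 300 (x) x 112 (y) mm, walls and floor 4 mm. Origin: centre of its underside; x runs from front (-150) to back (+150). Front wall and sides up to x = 0 are 50 mm high; sides then slope up to 105 by x = +70. Stock, stacked 40 mm bearings (top 40 mm up), is fixed at x +19 to +146; the floor ahead of it is clear. Bins differ only in stock.
- yoke_bin: White cardboard bin, fixed, open on top; 300 (x) x 112 (y) mm, walls and floor 4 mm. Origin: centre of its underside; x runs from front (-150) to back (+150). Front wall and sides up to x = 0 are 50 mm high; sides then slope up to 105 by x = +70. Stock, four upright yokes (top 90 mm up), is fixed at x +19 to +146; the floor ahead of it is clear. Bins differ only in stock.
- nut_bin: White cardboard bin, fixed, open on top; 300 (x) x 112 (y) mm, walls and floor 4 mm. Origin: centre of its underside; x runs from front (-150) to back (+150). Front wall and sides up to x = 0 are 50 mm high; sides then slope up to 105 by x = +70. Stock, five slotted nuts (top 70 mm up), is fixed at x +19 to +146; the floor ahead of it is clear. Bins differ only in stock.
- tape_roll: Bystander: roll of brown packing tape lying flat among the parts, diameter 100, 48 mm high. Origin: centre of its underside. To be left in place.
- scanner: Bystander: grey and black hand-held barcode scanner lying on the bench beside the bins, 185 mm long (along its x) and 75 wide, 50 mm high. Origin: its middle, on the bench. To be left in place.
There are look-alikes about, which are no part of the job. What is shaped like the large_bearing but blue or yellow is not meant. Leave any yellow look-alike of the nut alone.

How it is judged:
By the outcome, as a careful person would: the job done as asked, in the order asked, and still so for the second after the job is handed in, with the robot touching nothing.
It also fails if it takes over 104 s, if anything falls off the work surface, if the arm or the gripper's body presses on something with over 40 N, if the wrist force passes 120 N, or if a joint passes its speed limit or range.

## Working session

There is one attempt and no reset: what is moved stays moved. The work goes in short steps, Python scripts to look and compute and a tool call to move; the robot and the scene stay as the last step left them, time stands still between calls to the robot, and variables do not carry over. Pictures are saved under pics/ and viewed, at most 14 in all, crops included, and the job is handed in when it is done.

Besides the shell and the picture viewer there is one more tool, called by a JSON object that holds its "op" and its "data". send_rows: Moves the arm, as the interface text tells. Its arguments: {"type":"object","properties":{"offset":{"type":"array","items":{"type":"array","items":{"type":"number","minimum":-1,"maximum":1}}},"turn":{"type":"array","items":{"type":"number","minimum":-1,"maximum":1}},"jaw":{"type":"array","items":{"type":"number"}}},"required":["offset","turn","jaw"]}

```bash
ls; mkdir -p pics; python3 - <<'E'
from station import env, imaging
import cv2
s=env.sense(); print({k:s[k] for k in('t','ee_pos','tcp_rot','width')})
for n in("scene","top"):
    p=imaging.snapshot(n); print(n,p['mtx'],p['dist_coeffs'],p['xyz'],p['attitude'])
    cv2.imwrite(f"pics/{n}0.png",cv2.resize(p['pixels'][:,:,::-1],(800,600),interpolation=cv2.INTER_CUBIC))
p=imaging.snapshot('wrist');print(p['mtx'],p['dist_coeffs'],p['T_tool_cam'])
E
```

```text
pics
{'t': 0.0, 'ee_pos': array([ 0.22362893, -0.52901944,  0.23033742]), 'tcp_rot': array([-3.13952773e+00, -2.36262023e-04,  3.99822556e-01]), 'width': 0.08539718038522189}
scene [[375.89574821   0.         247.90489314]
 [  0.         375.89574821 198.72959803]
 [  0.           0.           1.        ]] [0.01270112 0.         0.         0.         0.        ] [0.988083   0.49186723 0.61423375] [-2.24266046  0.02415391  2.39761957]
top [[359.09287844   0.         254.1150834 ]
 [  0.         359.09287844 194.25801907]
 [  0.           0.           1.        ]] [0.02545419 0.         0.         0.         0.        ] [ 0.38768276 -0.03462079  0.90660789] [-2.98548646 -0.03397773 -1.57371258]
[[327.47468098   0.         258.57116528]
 [  0.         327.47468098 188.04901674]
 [  0.           0.           1.        ]] [-0.03182129  0.          0.          0.          0.        ] [[-1.56424335e-03 -9.61726699e-01 -2.74006039e-01  6.98141020e-02]
 [ 9.99998768e-01 -1.53984076e-03 -3.04137315e-04 -1.63400412e-05]
 [-1.29428690e-04 -2.74006177e-01  9.61727923e-01 -1.42249276e-01]
 [ 0.00000000e+00  0.00000000e+00  0.00000000e+00  1.00000000e+00]]
```

View pics/top0.png

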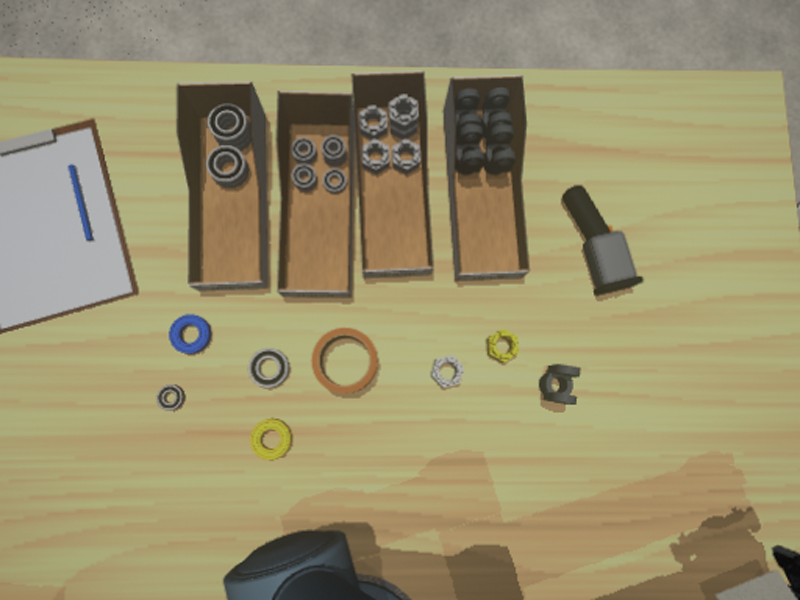

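View pics/scene0.png

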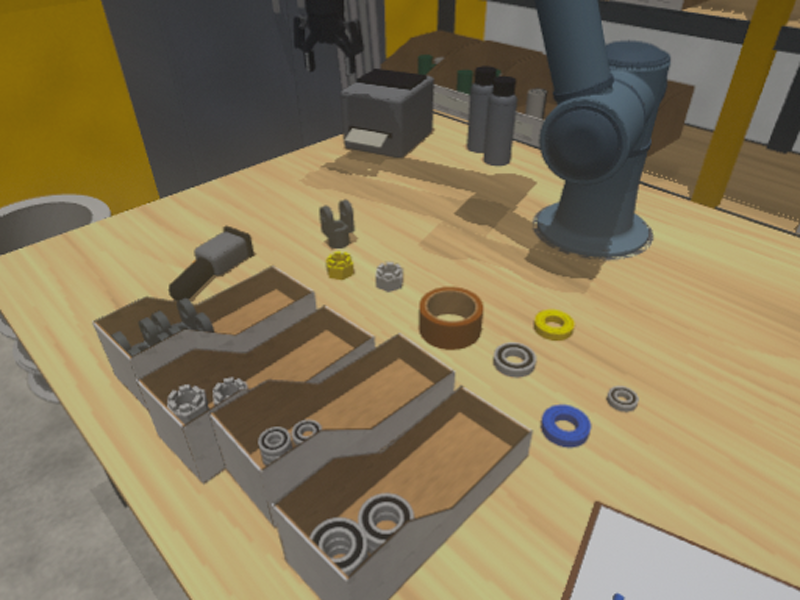

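Top view (800x600 pixels): the large bearing candidates are steel at (268,368), blue at (190,334) and yellow at (271,440), so the steel one is meant. The nut candidates are steel at (447,372) and yellow at (503,346), so the steel one is meant. The small bearing is at (171,397), the yoke at (560,385) and the tape at (346,361). The bins from left to right are large bearings (227,190), small bearings (315,195), nuts (393,175) and yokes (487,180).

I'll fit models to the two-view masks.

```bash
cat > h.py <<'E'
import numpy as np, cv2
from scipy.spatial.transform import Rotation as R
from scipy.optimize import minimize
def cyl(r,z0,z1,c=(0,0)):
    a=np.linspace(0,2*np.pi,32,endpoint=False); q=np.c_[c[0]+r*np.cos(a),c[1]+r*np.sin(a)]
    return np.vstack([np.c_[q,0*a+z0],np.c_[q,0*a+z1]])
def box(x0,x1,y0,y1,z0,z1): return np.array([[x,y,z] for x in(x0,x1) for y in(y0,y1) for z in(z0,z1)],float)
def hexa():
    a=np.arange(6)*np.pi/3; q=26.5*np.c_[np.cos(a),np.sin(a)]
    return np.vstack([np.c_[q,0*a],np.c_[q,0*a+24]])
def ear(s):
    a=np.linspace(0,np.pi,12); y=sorted((s*15,s*27))
    return np.vstack([box(-18,18,*y,26,68)]+[np.c_[18*np.cos(a),0*a+v,68+18*np.sin(a)] for v in y])
def bin_():
    o=[box(-150,150,-56,56,0,4),box(-150,-146,-56,56,0,50),box(146,150,-56,56,0,105)]
    for y in((-56,-52),(52,56)):
        o+=[box(-150,150,*y,0,50),np.array([[x,v,z] for v in y for x,z in((0,0),(0,50),(70,105),(150,105),(150,0))],float)]
    return o
M={'large_bearing':[cyl(31,0,16)],'small_bearing':[cyl(20,0,12)],'nut':[hexa(),cyl(20.5,0,33)],
 'yoke':[cyl(21,0,40),ear(1),ear(-1),box(-18,18,-27,27,26,40)],'tape_roll':[cyl(50,0,48)]}
for b in('large_bearing','small_bearing','yoke','nut'): M[b+'_bin']=bin_()
def cam(p,s=None):
    "R,t of camera in world"
    if 'xyz' in p: return R.from_euler('xyz',p['attitude']).as_matrix(),np.array(p['xyz'])
    T=np.array(p['T_tool_cam']); Rt=R.from_euler('xyz',s['tcp_rot']).as_matrix()
    return Rt@T[:3,:3],Rt@T[:3,3]+s['ee_pos']
def proj(X,p,C):
    Rc,t=C
    return cv2.projectPoints(np.ascontiguousarray((X-t)@Rc),np.zeros(3),np.zeros(3),p['mtx'],np.array(p['dist_coeffs']))[0][:,0]
def ground(uv,z,p,C):
    d=cv2.undistortPoints(np.array([[uv]],float),p['mtx'],np.array(p['dist_coeffs']))[0,0]
    d=C[0]@np.r_[d,1]; return C[1]+d*(z-C[1][2])/d[2]
S=4
def render(name,q,p,C):
    m=np.zeros((384*S,512*S),np.uint8); c,s=np.cos(q[3]),np.sin(q[3])
    for P in M[name]:
        P=P/1000; X=np.c_[c*P[:,0]-s*P[:,1],s*P[:,0]+c*P[:,1],P[:,2]]+q[:3]
        uv=(proj(X,p,C)+.5)*S
        cv2.fillConvexPoly(m,cv2.convexHull(uv.astype(np.int32)),1)
    return m
def filled(m):
    c,_=cv2.findContours(m.astype(np.uint8),cv2.RETR_EXTERNAL,cv2.CHAIN_APPROX_NONE)
    o=np.zeros(m.shape,np.uint8); cv2.drawContours(o,c,-1,1,-1); return o
def fit(name,views,q0,steps):
    "views: (mask,p,C); steps 0 = held"
    big=[(cv2.resize(filled(m)*255,None,fx=S,fy=S,interpolation=cv2.INTER_LINEAR)>127,p,C) for m,p,C in views]
    act=[i for i in range(4) if steps[i]]
    def cost(v):
        q=np.array(q0,float); q[act]=v; e=0
        for m,p,C in big:
            r=render(name,q,p,C)>0; e+=1-(r&m).sum()/max(1,(r|m).sum())
        return e/len(big)
    v0=np.array(q0,float)[act]; sim=[v0]+[v0+np.eye(len(act))[k]*steps[i] for k,i in enumerate(act)]
    r=minimize(cost,v0,method='Nelder-Mead',options=dict(initial_simplex=sim,maxiter=160,xatol=2e-4,fatol=1e-4))
    q=np.array(q0,float); q[act]=r.x; return q,1-r.fun
E
cat > look.py <<'E'
from station import env,imaging,cut_out
from h import *
px={'large_bearing':(268,368),'small_bearing':(171,397),'nut':(447,372),'yoke':(560,385),'tape_roll':(346,361),
'large_bearing_bin':(227,190),'small_bearing_bin':(315,195),'nut_bin':(393,175),'yoke_bin':(487,180)}
t=imaging.snapshot('top'); s=imaging.snapshot('scene'); Ct,Cs=cam(t),cam(s)
for n,uv in px.items():
    b='bin' in n
    uv=np.array(uv)*.64; g=ground(uv,.02,t,Ct); us=proj(g[None],s,Cs)[0]
    V=[];info=[]
    for p,C,u in((t,Ct,uv),(s,Cs,us)):
        d=[(np.hypot(*(np.array(k['rect'][:2])-u)),k) for k in cut_out(n,p) if k['p']>.2]
        d=[k for e,k in sorted(d,key=lambda a:a[0]) if e<(40 if b else 15)]
        if d: V.append((d[0]['pixels'],p,C)); info.append((round(d[0]['p'],2),np.round(d[0]['rect']).astype(int).tolist()))
        else: info.append(None)
    if not V: print(n,'none',g); continue
    best=max((fit(n,V,[*g[:2],0.0,y],[.01,.01,.006*(len(V)>1),.15*(('bear' not in n and 'tape' not in n) or b)]) for y in ((0,) if n not in('yoke',) else (0,.8,1.6,2.4))),key=lambda a:a[1])
    print(n,np.round(best[0],4),round(best[1],3),info)
E
python3 look.py
```

```text
large_bearing [4.27e-01 1.37e-01 3.00e-04 0.00e+00] 0.928 [(0.66, [172, 236, 29, 26]), (0.75, [328, 232, 26, 23])]
small_bearing [0.3819 0.288  0.0015 0.    ] 0.853 [(0.46, [108, 256, 14, 18]), (0.54, [401, 254, 20, 18])]
nut [ 0.4208 -0.1455 -0.0006 -0.2567] 0.913 [(0.55, [286, 235, 20, 22]), (0.79, [248, 177, 19, 19])]
yoke [ 0.3989 -0.3141  0.      1.3876] 0.896 [(0.83, [358, 246, 25, 25]), (0.98, [215, 144, 24, 30])]
tape_roll [0.4356 0.0167 0.     0.    ] 0.973 [(0.86, [220, 231, 45, 45]), None]
large_bearing_bin [0.7035 0.2075 0.0022 0.0376] 0.979 [(0.98, [144, 119, 59, 140]), (0.57, [258, 315, 167, 137])]
small_bearing_bin [ 0.6917  0.0636  0.0021 -0.0023] 0.932 [(0.62, [202, 126, 52, 132]), (0.64, [212, 276, 154, 123])]
nut_bin [ 0.7254 -0.0574  0.0017  0.0528] 0.847 [(0.92, [249, 113, 54, 137]), (0.78, [162, 253, 149, 114])]
yoke_bin [ 0.7193 -0.2232  0.     -0.01  ] 0.775 [None, (0.98, [131, 215, 140, 87])]
```

```bash
cat > ov.py <<'E'
from station import imaging
from h import *
t=imaging.snapshot('top'); C=cam(t); K=2.5
im=cv2.resize(t['pixels'][40:280,90:380,::-1].copy(),None,fx=K,fy=K,interpolation=cv2.INTER_CUBIC)
Q={'large_bearing':[.427,.137,0,0],'small_bearing':[.3819,.288,0,0],'nut':[.4208,-.1455,0,-.2567],'yoke':[.3989,-.3141,0,1.3876],
'large_bearing_bin':[.7035,.2075,0,.0376],'small_bearing_bin':[.6917,.0636,0,-.0023],'nut_bin':[.7254,-.0574,0,.0528],'yoke_bin':[.7193,-.2232,0,-.01]}
for n,q in Q.items():
    c,_=cv2.findContours(render(n,np.array(q),t,C),cv2.RETR_EXTERNAL,cv2.CHAIN_APPROX_NONE)
    for k in c: cv2.polylines(im,[((k/S-[90,40])*K).astype(np.int32)],True,(255,0,255),1)
cv2.imwrite('pics/ov1.png',im)
E
python3 ov.py
```

```text
(no output)
```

View pics/ov1.png

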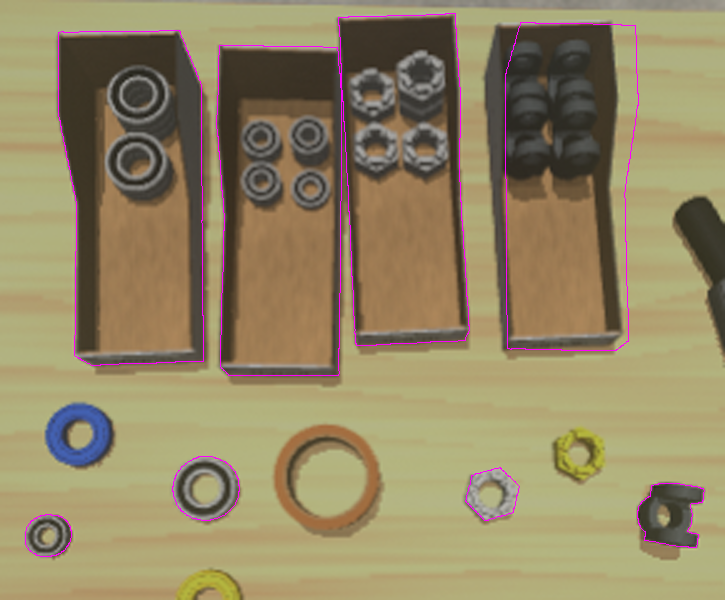

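The overlay confirms the steel large bearing at (206,488), the small bearing at (48,535), the steel nut at (492,495) and the yoke at (672,516). The blue bearing at (80,435), the yellow bearing at (208,590) and the yellow nut at (580,455) are the look-alikes. Only the yoke bin fit is off. From the corners, its centre is about (0.721,-0.20) and its yaw about 0.053.

```bash
cat > plan.py <<'E'
import sys; from station import env; from h import *
# args: x,y,z,yaw ...  chained poses
def plan(poses):
    s=env.sense(); p=np.array(s['ee_pos']); yaw=s['tcp_rot'][2]
    print('t',round(s['t'],2),'now',np.round(p,4),round(yaw,3),'w',round(s['width'],4),'F',np.round(s['wrist_force'],1),'g',np.round(s['grasp_force'],1))
    for q in poses:
        d=np.array(q[:3])-p; c,n=np.cos(yaw),np.sin(yaw)
        o=np.array([c*d[0]+n*d[1],n*d[0]-c*d[1],-d[2]])/.5
        dy=(q[3]-yaw+np.pi)%(2*np.pi)-np.pi
        print(np.round(o,3).tolist(),'turn',round(-dy/(np.pi/2),3),'rows',int(np.ceil(max(np.linalg.norm(d)/.0417,abs(dy)/.125))))
        p=np.array(q[:3]); yaw=q[3]
if __name__=='__main__': plan([[float(v) for v in a.split(',')] for a in sys.argv[1:]])
E
python3 plan.py .35,-.25,.23,1.3 .42,.0,.22,2.1 .427,.137,.2,2.36
```

```text
t 1.2 now [ 0.2238 -0.5297  0.2313] 0.4 w 0.0857 F [ 0.4  0.9 -0.3] g 0.0
[0.45, -0.417, 0.003] turn -0.573 rows 8
[0.519, 0.001, 0.02] turn -0.509 rows 7
[0.229, 0.15, 0.04] turn -0.166 rows 4
```

{"op": "send_rows", "data": {"offset": [[0.45, -0.417, 0], [0.45, -0.417, 0], [0.45, -0.417, 0], [0.45, -0.417, 0], [0.45, -0.417, 0], [0.45, -0.417, 0], [0.45, -0.417, 0], [0.45, -0.417, 0]], "turn": [-0.57, -0.57, -0.57, -0.57, -0.57, -0.57, -0.57, -0.57], "jaw": [1, 1, 1, 1, 1, 1, 1, 1]}}

```text
t: 1.87
ee_pos: [0.3507, -0.2456, 0.2315]
tcp_rot: [3.141, -0.002, 1.304]
wrist_force: [0.0, -0.4, 0.1]
width: 0.0854
grasp_force: 0.0
```

{"op": "send_rows", "data": {"offset": [[0.52, 0, 0.02], [0.52, 0, 0.02], [0.52, 0, 0.02], [0.52, 0, 0.02], [0.52, 0, 0.02], [0.52, 0, 0.02], [0.52, 0, 0.02], [0.52, 0, 0.02]], "turn": [-0.5, -0.5, -0.5, -0.5, -0.5, -0.5, -0.5, -0.5], "jaw": [1, 1, 1, 1, 1, 1, 1, 1]}}

```text
t: 2.53
ee_pos: [0.421, 0.0026, 0.2213]
tcp_rot: [3.141, -0.0, 2.086]
wrist_force: [0.0, -0.7, -1.0]
width: 0.0855
grasp_force: 0.0
```

```bash
python3 plan.py .427,.137,.2,2.36
```

```text
t 2.53 now [0.421  0.0026 0.2213] 2.086 w 0.0855 F [ 0.  -0.7 -1. ] g 0.0
[0.228, 0.143, 0.043] turn -0.174 rows 4
```

Accurate. I'll hover and take a wrist measurement.

{"op": "send_rows", "data": {"offset": [[0.228, 0.143, 0.043], [0.228, 0.143, 0.043], [0.228, 0.143, 0.043], [0.228, 0.143, 0.043], [0.228, 0.143, 0.043], [0.228, 0.143, 0.043]], "turn": [-0.175, -0.175, -0.175, -0.175, -0.175, -0.175], "jaw": [1, 1, 1, 1, 1, 1]}}

```text
t: 3.03
ee_pos: [0.4274, 0.1334, 0.1997]
tcp_rot: [-3.14, 0.001, 2.354]
wrist_force: [0.9, -0.4, -0.3]
width: 0.0854
grasp_force: 0.0
```

```bash
cat > wlook.py <<'E'
import sys; from station import env,imaging,cut_out
from h import *
n=sys.argv[1]; q0=[float(v) for v in sys.argv[2].split(',')]
s=env.sense(); p=imaging.snapshot('wrist'); C=cam(p,s); u=proj(np.array([[q0[0],q0[1],.01]]),p,C)[0]
d=sorted(cut_out(n,p),key=lambda k:np.hypot(*(np.array(k['rect'][:2])-u)))
print('expect',u.round(),[(round(k['p'],2),np.round(k['rect']).tolist()) for k in d])
st=[.004,.004,0,.08*('bear' not in n)]
q,i=fit(n,[(d[0]['pixels'],p,C)],q0,st); print('fit',q.round(4),round(i,3))
q,i=fit(n,[(d[0]['pixels'],p,C)],q,[.003,.003,.003,st[3]/2]); print('fit with z',q.round(4),round(i,3))
im=p['pixels'][:,:,::-1].copy(); c,_=cv2.findContours(render(n,q,p,C),cv2.RETR_EXTERNAL,cv2.CHAIN_APPROX_NONE)
im=cv2.resize(im,(768,576)); [cv2.polylines(im,[(k/S*1.5).astype(np.int32)],True,(255,0,255),1) for k in c]
cv2.imwrite(f'pics/w_{n}.png',im)
from plan import plan; plan([])
E
python3 wlook.py large_bearing .427,.137,0,0
```

```text
expect [261. 162.] [(0.61, [260.0, 160.0, 60.0, 62.0]), (0.93, [176.0, 90.0, 66.0, 70.0]), (0.56, [388.0, 112.0, 66.0, 63.0])]
fit [0.425  0.1368 0.     0.    ] 0.97
fit with z [ 0.4252  0.1364 -0.0029  0.    ] 0.975
t 3.13 now [0.4277 0.1328 0.2   ] 2.352 w 0.0857 F [ 0.2 -0.3 -0.9] g 0.0
```

View pics/w_large_bearing.png

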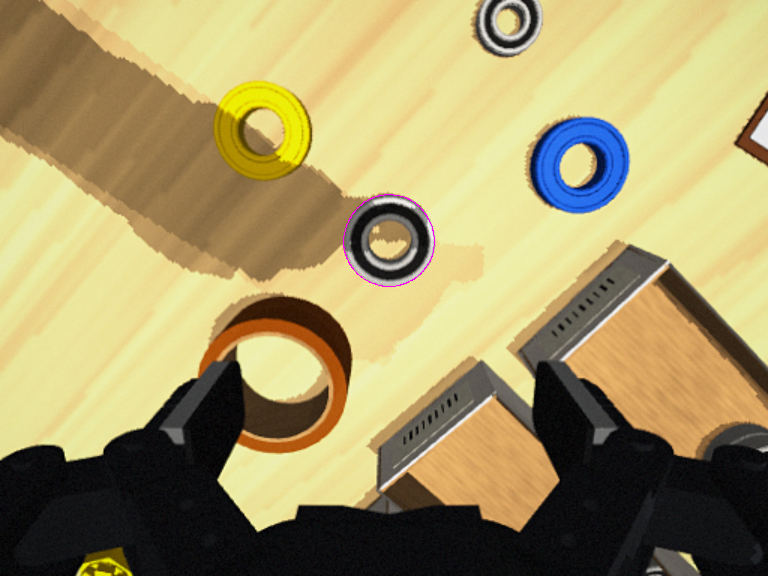

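The wrist view shows the steel bearing at (389,240), with the fit outline on it. The blue bearing is at (580,165) and the yellow one at (263,130). The fingers, on the left-to-right line, have clear space.

```bash
python3 plan.py .4252,.1366,.03,2.356 .4252,.1366,-.002,2.356
```

```text
t 3.13 now [0.4277 0.1328 0.2   ] 2.352 w 0.0857 F [ 0.2 -0.3 -0.9] g 0.0
[0.009, 0.002, 0.34] turn -0.002 rows 5
[0.0, 0.0, 0.064] turn -0.0 rows 1
```

{"op": "send_rows", "data": {"offset": [[0.009, 0.002, 0.07], [0.009, 0.002, 0.15], [0.009, 0.002, 0.23], [0.009, 0.002, 0.3], [0.009, 0.002, 0.34], [0.009, 0.002, 0.36], [0.009, 0.002, 0.38], [0.009, 0.002, 0.39]], "turn": [0, 0, 0, 0, 0, 0, 0, 0], "jaw": [1, 1, 1, 1, 1, 1, 1, 1]}}

```text
t: 3.8
ee_pos: [0.4246, 0.1365, 0.0038]
tcp_rot: [-3.14, -0.0, 2.352]
wrist_force: [0.4, -0.7, 0.1]
width: 0.0852
grasp_force: 0.0
```

{"op": "send_rows", "data": {"offset": [[0, 0, 0.01], [0, 0, 0.014], [0, 0, 0.014], [0, 0, 0.014]], "turn": [0, 0, 0, 0], "jaw": [1, 1, 1, 1]}}

```text
t: 4.13
ee_pos: [0.4255, 0.1382, -0.0017]
tcp_rot: [3.141, 0.001, 2.355]
wrist_force: [0.1, 0.5, 1.0]
width: 0.0856
grasp_force: 0.0
```

{"op": "send_rows", "data": {"offset": [[0, 0, 0], [0, 0, 0], [0, 0, 0], [0, 0, 0], [0, 0, 0], [0, 0, 0]], "turn": [0, 0, 0, 0, 0, 0], "jaw": [0.6, 0.6, 0.6, 0.6, 0.6, 0.6]}}

```text
t: 4.63
ee_pos: [0.4254, 0.1384, -0.0012]
tcp_rot: [3.141, 0.001, 2.356]
wrist_force: [-2.9, -1.7, 7.7]
width: 0.0596
grasp_force: 62.9
```

{"op": "send_rows", "data": {"offset": [[0, 0, -0.01], [0, 0, -0.03], [0, 0, -0.06], [0, 0, -0.12], [0, 0, -0.19], [0, 0, -0.26], [0, 0, -0.3], [0, 0, -0.3]], "turn": [0, 0, 0, 0, 0, 0, 0, 0], "jaw": [0.5, 0.5, 0.5, 0.5, 0.5, 0.5, 0.5, 0.5]}}

```text
t: 5.3
ee_pos: [0.4283, 0.1392, 0.1526]
tcp_rot: [3.134, 0.005, 2.356]
wrist_force: [1.0, 0.3, -2.3]
width: 0.0598
grasp_force: 65.7
```

```bash
python3 plan.py .56,.19,.15,1.61 .6335,.205,.15,1.61 .6335,.205,.015,1.61; python3 - <<'E'
from station import imaging; import cv2
p=imaging.snapshot('wrist'); cv2.imwrite('pics/g1.png',p['pixels'][150:,100:420,::-1])
E
```

```text
t 5.3 now [0.4283 0.1392 0.1526] 2.356 w 0.0598 F [ 1.   0.3 -2.3] g 65.7
[-0.114, 0.258, 0.005] turn 0.475 rows 6
[0.024, 0.148, -0.0] turn -0.0 rows 2
[0.0, 0.0, 0.27] turn -0.0 rows 4
```

View pics/g1.png

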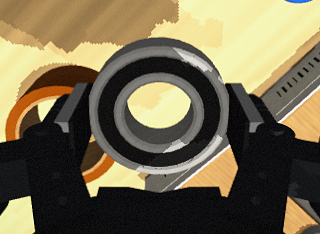

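The bearing is held level between the pads, with its centre at about (160,105). Now to the bin.

{"op": "send_rows", "data": {"offset": [[-0.115, 0.26, 0.005], [-0.115, 0.26, 0.005], [-0.115, 0.26, 0.005], [-0.115, 0.26, 0.005], [-0.115, 0.26, 0.005], [-0.115, 0.26, 0.005], [-0.115, 0.26, 0.005], [-0.115, 0.26, 0.005]], "turn": [0.475, 0.475, 0.475, 0.475, 0.475, 0.475, 0.475, 0.475], "jaw": [0.5, 0.5, 0.5, 0.5, 0.5, 0.5, 0.5, 0.5]}}

```text
t: 6.02
ee_pos: [0.5562, 0.1893, 0.1431]
tcp_rot: [-3.138, 0.001, 1.612]
wrist_force: [0.8, 0.2, -2.2]
width: 0.0598
grasp_force: 65.8
```

{"op": "send_rows", "data": {"offset": [[0.012, 0.074, 0], [0.024, 0.148, 0], [0.024, 0.148, 0], [0.024, 0.148, 0], [0.024, 0.148, 0]], "turn": [0, 0, 0, 0, 0], "jaw": [0.5, 0.5, 0.5, 0.5, 0.5]}}

```text
t: 6.43
ee_pos: [0.6302, 0.2042, 0.1441]
tcp_rot: [-3.139, 0.0, 1.611]
wrist_force: [-0.2, 0.7, -1.4]
width: 0.0596
grasp_force: 66.0
```

```bash
python3 plan.py .6335,.205,.015,1.61
```

```text
t 6.43 now [0.6302 0.2042 0.1441] 1.611 w 0.0596 F [-0.2  0.7 -1.4] g 66.0
[0.001, 0.007, 0.258] turn 0.001 rows 4
```

{"op": "send_rows", "data": {"offset": [[0, 0.006, 0.06], [0, 0.006, 0.12], [0, 0.006, 0.18], [0, 0.006, 0.22], [0, 0.006, 0.25], [0, 0.006, 0.266], [0, 0.006, 0.27], [0, 0.006, 0.27]], "turn": [0, 0, 0, 0, 0, 0, 0, 0], "jaw": [0.5, 0.5, 0.5, 0.5, 0.5, 0.5, 0.5, 0.5]}}

```text
t: 7.1
ee_pos: [0.6334, 0.2044, 0.0106]
tcp_rot: [-3.141, 0.0, 1.61]
wrist_force: [-0.2, 0.2, -2.0]
width: 0.0596
grasp_force: 66.2
```

{"op": "send_rows", "data": {"offset": [[0, 0, 0.004], [0, 0, 0.006], [0, 0, 0.006]], "turn": [0, 0, 0], "jaw": [0.5, 0.5, 0.5]}}

```text
t: 7.35
ee_pos: [0.6349, 0.2047, 0.0084]
tcp_rot: [3.14, -0.0, 1.609]
wrist_force: [-0.1, 0.4, -3.7]
width: 0.0594
grasp_force: 66.2
```

{"op": "send_rows", "data": {"offset": [[0, 0, 0.003], [0, 0, 0.006], [0, 0, 0.006]], "turn": [0, 0, 0], "jaw": [0.5, 0.5, 0.5]}}

```text
t: 7.6
ee_pos: [0.634, 0.2045, 0.0041]
tcp_rot: [-3.141, 0.0, 1.609]
wrist_force: [0.4, -0.3, -3.4]
width: 0.0598
grasp_force: 66.2
```

{"op": "send_rows", "data": {"offset": [[0, 0, 0.002], [0, 0, 0.003], [0, 0, 0.003]], "turn": [0, 0, 0], "jaw": [0.5, 0.5, 0.5]}}

```text
t: 7.85
ee_pos: [0.6341, 0.2045, 0.003]
tcp_rot: [3.141, 0.0, 1.609]
wrist_force: [-0.6, 0.2, -0.3]
width: 0.0595
grasp_force: 66.4
```

{"op": "send_rows", "data": {"offset": [[0, 0, 0.001], [0, 0, 0.002], [0, 0, 0.002]], "turn": [0, 0, 0], "jaw": [0.5, 0.5, 0.5]}}

```text
t: 8.1
ee_pos: [0.6342, 0.2045, 0.0029]
tcp_rot: [3.141, 0.0, 1.609]
wrist_force: [-3.7, -0.9, 6.2]
width: 0.0593
grasp_force: 67.1
```

Contact is gentle at 6 N. I'll release, lift and head for the small bearing.

{"op": "send_rows", "data": {"offset": [[0, 0, 0], [0, 0, 0], [0, 0, 0], [0, 0, 0], [0, 0, 0]], "turn": [0, 0, 0, 0, 0], "jaw": [0.75, 0.85, 0.95, 0.95, 0.95]}}

```text
t: 8.52
ee_pos: [0.6342, 0.2045, 0.0016]
tcp_rot: [3.142, 0.0, 1.609]
wrist_force: [0.1, 0.1, 0.2]
width: 0.0811
grasp_force: 0.0
```

{"op": "send_rows", "data": {"offset": [[0, 0, -0.02], [0, 0, -0.06], [0, 0, -0.14], [0, 0, -0.22], [0, 0, -0.3], [0, 0, -0.36], [0, 0, -0.36], [0, 0, -0.36]], "turn": [0, 0, 0, 0, 0, 0, 0, 0], "jaw": [0.95, 0.95, 1, 1, 1, 1, 1, 1]}}

```text
t: 9.18
ee_pos: [0.6362, 0.205, 0.1856]
tcp_rot: [3.135, -0.001, 1.609]
wrist_force: [-1.0, 0.0, -0.5]
width: 0.0854
grasp_force: 0.0
```

```bash
python3 plan.py .4,.283,.18,2.2; python3 - <<'E'
from station import imaging; import cv2
p=imaging.snapshot('wrist'); cv2.imwrite('pics/r1.png',p['pixels'][:,:,::-1])
E
```

```text
t 9.18 now [0.6362 0.205  0.1856] 1.609 w 0.0854 F [-1.   0.  -0.5] g 0.0
[0.174, -0.466, 0.011] turn -0.376 rows 6
```

View pics/r1.png

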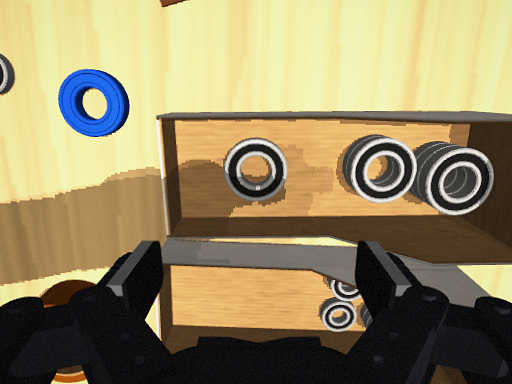

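The large bearing lies flat on the clear floor of its bin at (256,169).

```bash
python3 plan.py .40,.27,.18,2.5 .382,.288,.18,2.76
```

```text
t 9.23 now [0.6347 0.2047 0.1831] 1.609 w 0.0856 F [ 0.1  0.4 -1. ] g 0.0
[0.149, -0.464, 0.006] turn -0.567 rows 8
[0.05, 0.007, -0.0] turn -0.166 rows 3
```

{"op": "send_rows", "data": {"offset": [[0.15, -0.464, 0], [0.15, -0.464, 0], [0.15, -0.464, 0], [0.15, -0.464, 0], [0.15, -0.464, 0], [0.15, -0.464, 0], [0.15, -0.464, 0], [0.15, -0.464, 0]], "turn": [-0.56, -0.56, -0.56, -0.56, -0.56, -0.56, -0.56, -0.56], "jaw": [1, 1, 1, 1, 1, 1, 1, 1]}}

```text
t: 9.9
ee_pos: [0.3958, 0.2701, 0.1801]
tcp_rot: [-3.137, -0.002, 2.494]
wrist_force: [1.4, -0.7, 0.7]
width: 0.0855
grasp_force: 0.0
```

{"op": "send_rows", "data": {"offset": [[0.05, 0.007, 0], [0.05, 0.007, 0], [0.05, 0.007, 0], [0.05, 0.007, 0], [0.05, 0.007, 0], [0.05, 0.007, 0]], "turn": [-0.17, -0.17, -0.17, -0.17, -0.17, -0.17], "jaw": [1, 1, 1, 1, 1, 1]}}

```text
t: 10.4
ee_pos: [0.3822, 0.2881, 0.1814]
tcp_rot: [-3.141, -0.0, 2.752]
wrist_force: [0.4, 0.1, 0.3]
width: 0.0851
grasp_force: 0.0
```

```bash
python3 wlook.py small_bearing .382,.288,0,0
```

```text
expect [258. 168.] [(0.78, [258.0, 169.0, 42.0, 40.0])]
fit [0.3802 0.2875 0.     0.    ] 0.971
fit with z [ 0.3805  0.2874 -0.0006  0.    ] 0.973
t 10.5 now [0.3821 0.2882 0.1816] 2.754 w 0.0856 F [ 0.2 -0.2  0.5] g 0.0
```

```bash
python3 plan.py .3804,.2875,.004,2.754
```

```text
t 10.5 now [0.3821 0.2882 0.1816] 2.754 w 0.0856 F [ 0.2 -0.2  0.5] g 0.0
[0.003, -0.003, 0.355] turn -0.0 rows 5
```

{"op": "send_rows", "data": {"offset": [[0.003, -0.003, 0.07], [0.003, -0.003, 0.15], [0.003, -0.003, 0.22], [0.003, -0.003, 0.28], [0.003, -0.003, 0.32], [0.003, -0.003, 0.345], [0.003, -0.003, 0.357], [0.003, -0.003, 0.357]], "turn": [0, 0, 0, 0, 0, 0, 0, 0], "jaw": [1, 1, 1, 1, 1, 1, 1, 1]}}

```text
t: 11.17
ee_pos: [0.3789, 0.2869, 0.0021]
tcp_rot: [-3.139, -0.002, 2.755]
wrist_force: [-0.9, -0.2, 0.0]
width: 0.085
grasp_force: 0.0
```

{"op": "send_rows", "data": {"offset": [[0, 0, 0], [0, 0, 0], [0, 0, 0], [0, 0, 0], [0, 0, 0], [0, 0, 0], [0, 0, 0], [0, 0, 0]], "turn": [0, 0, 0, 0, 0, 0, 0, 0], "jaw": [0.6, 0.55, 0.5, 0.45, 0.35, 0.3, 0.3, 0.3]}}

```text
t: 11.83
ee_pos: [0.3807, 0.2882, 0.0048]
tcp_rot: [3.14, 0.002, 2.756]
wrist_force: [-1.9, -1.4, 8.5]
width: 0.0367
grasp_force: 59.0
```

{"op": "send_rows", "data": {"offset": [[0, 0, -0.01], [0, 0, -0.03], [0, 0, -0.06], [0, 0, -0.12], [0, 0, -0.19], [0, 0, -0.26], [0, 0, -0.28], [0, 0, -0.28]], "turn": [0, 0, 0, 0, 0, 0, 0, 0], "jaw": [0.3, 0.3, 0.3, 0.3, 0.3, 0.3, 0.3, 0.3]}}

```text
t: 12.5
ee_pos: [0.3823, 0.2892, 0.1473]
tcp_rot: [3.135, 0.005, 2.756]
wrist_force: [0.8, 0.7, -0.3]
width: 0.0366
grasp_force: 60.1
```

```bash
python3 plan.py .50,.18,.145,1.9 .622,.064,.145,1.57; python3 - <<'E'
from station import imaging; import cv2
p=imaging.snapshot('wrist'); cv2.imwrite('pics/g2.png',p['pixels'][150:,100:420,::-1])
E
```

```text
t 12.5 now [0.3823 0.2892 0.1473] 2.756 w 0.0366 F [ 0.8  0.7 -0.3] g 60.1
[-0.3, -0.114, 0.005] turn 0.545 rows 7
[-0.298, 0.156, -0.0] turn 0.21 rows 5
```

View pics/g2.png

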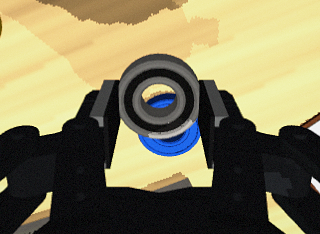

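The small bearing is held level. Moving to its bin.

{"op": "send_rows", "data": {"offset": [[-0.3, -0.114, 0], [-0.3, -0.114, 0], [-0.3, -0.114, 0], [-0.3, -0.114, 0], [-0.3, -0.114, 0], [-0.3, -0.114, 0], [-0.3, -0.114, 0], [-0.3, -0.114, 0]], "turn": [0.545, 0.545, 0.545, 0.545, 0.545, 0.545, 0.545, 0.545], "jaw": [0.3, 0.3, 0.3, 0.3, 0.3, 0.3, 0.3, 0.3]}}

```text
t: 13.22
ee_pos: [0.4958, 0.1777, 0.141]
tcp_rot: [-3.137, -0.0, 1.897]
wrist_force: [-0.1, 0.3, -1.2]
width: 0.036
grasp_force: 60.2
```

{"op": "send_rows", "data": {"offset": [[-0.298, 0.156, 0], [-0.298, 0.156, 0], [-0.298, 0.156, 0], [-0.298, 0.156, 0], [-0.298, 0.156, 0], [-0.298, 0.156, 0], [-0.298, 0.156, 0], [-0.298, 0.156, 0]], "turn": [0.21, 0.21, 0.21, 0.21, 0.21, 0.21, 0.21, 0.21], "jaw": [0.3, 0.3, 0.3, 0.3, 0.3, 0.3, 0.3, 0.3]}}

```text
t: 13.88
ee_pos: [0.6176, 0.0637, 0.1424]
tcp_rot: [-3.139, -0.0, 1.572]
wrist_force: [0.0, 0.7, -0.3]
width: 0.0365
grasp_force: 60.3
```

```bash
python3 plan.py .622,.064,.013,1.57
```

```text
t 13.88 now [0.6176 0.0637 0.1424] 1.572 w 0.0365 F [ 0.   0.7 -0.3] g 60.3
[0.001, 0.009, 0.259] turn 0.002 rows 4
```

{"op": "send_rows", "data": {"offset": [[0, 0.008, 0.06], [0, 0.008, 0.12], [0, 0.008, 0.18], [0, 0.008, 0.22], [0, 0.008, 0.245], [0, 0.008, 0.256], [0, 0.008, 0.259], [0, 0.008, 0.259]], "turn": [0, 0, 0, 0, 0, 0, 0, 0], "jaw": [0.3, 0.3, 0.3, 0.3, 0.3, 0.3, 0.3, 0.3]}}

```text
t: 14.55
ee_pos: [0.6228, 0.0634, 0.0142]
tcp_rot: [-3.142, 0.0, 1.572]
wrist_force: [0.3, 0.2, -0.2]
width: 0.0366
grasp_force: 60.3
```

{"op": "send_rows", "data": {"offset": [[0, 0, 0.001], [0, 0, 0.002], [0, 0, 0.003]], "turn": [0, 0, 0], "jaw": [0.3, 0.3, 0.3]}}

```text
t: 14.8
ee_pos: [0.6242, 0.0627, 0.0135]
tcp_rot: [3.139, 0.0, 1.57]
wrist_force: [0.9, -0.1, 0.4]
width: 0.0363
grasp_force: 60.3
```

{"op": "send_rows", "data": {"offset": [[0, 0, 0.003], [0, 0, 0.006], [0, 0, 0.006]], "turn": [0, 0, 0], "jaw": [0.3, 0.3, 0.3]}}

```text
t: 15.05
ee_pos: [0.6231, 0.0626, 0.0091]
tcp_rot: [-3.141, 0.0, 1.57]
wrist_force: [-0.2, -0.2, -1.0]
width: 0.0365
grasp_force: 60.3
```

{"op": "send_rows", "data": {"offset": [[0, 0, 0.001], [0, 0, 0.002], [0, 0, 0.002]], "turn": [0, 0, 0], "jaw": [0.3, 0.3, 0.3]}}

```text
t: 15.3
ee_pos: [0.6231, 0.0626, 0.0089]
tcp_rot: [3.142, 0.0, 1.57]
wrist_force: [-2.4, 0.7, 4.0]
width: 0.0361
grasp_force: 61.0
```

{"op": "send_rows", "data": {"offset": [[0, 0, 0], [0, 0, 0], [0, 0, 0], [0, 0, 0], [0, 0, 0]], "turn": [0, 0, 0, 0, 0], "jaw": [0.55, 0.65, 0.75, 0.75, 0.75]}}

```text
t: 15.72
ee_pos: [0.6232, 0.0626, 0.0081]
tcp_rot: [-3.141, 0.0, 1.57]
wrist_force: [-0.4, 1.1, -0.4]
width: 0.064
grasp_force: 0.0
```

{"op": "send_rows", "data": {"offset": [[0, 0, -0.02], [0, 0, -0.06], [0, 0, -0.14], [0, 0, -0.22], [0, 0, -0.3], [0, 0, -0.36], [0, 0, -0.36], [0, 0, -0.36]], "turn": [0, 0, 0, 0, 0, 0, 0, 0], "jaw": [0.75, 0.75, 1, 1, 1, 1, 1, 1]}}

```text
t: 16.38
ee_pos: [0.6252, 0.0627, 0.1918]
tcp_rot: [3.135, 0.0, 1.57]
wrist_force: [1.5, 0.3, -0.2]
width: 0.0856
grasp_force: 0.0
```

```bash
python3 plan.py .49,-.16,.2,1.45 .395,-.31,.2,1.39; python3 - <<'E'
from station import imaging; import cv2
p=imaging.snapshot('wrist'); cv2.imwrite('pics/r2.png',p['pixels'][:,:,::-1])
E
```

```text
t 16.38 now [0.6252 0.0627 0.1918] 1.57 w 0.0856 F [ 1.5  0.3 -0.2] g 0.0
[-0.446, -0.27, -0.016] turn 0.076 rows 7
[-0.321, -0.152, -0.0] turn 0.038 rows 5
```

View pics/r2.png

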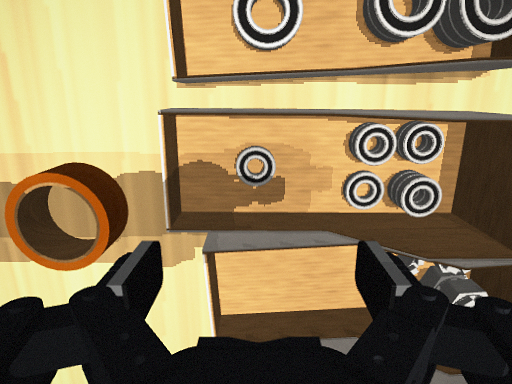

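The small bearing is flat in its bin at (254,165). Now the yoke.

{"op": "send_rows", "data": {"offset": [[-0.446, -0.27, -0.016], [-0.446, -0.27, -0.016], [-0.446, -0.27, -0.016], [-0.446, -0.27, -0.016], [-0.446, -0.27, -0.016], [-0.446, -0.27, -0.016], [-0.446, -0.27, -0.016], [-0.446, -0.27, -0.016]], "turn": [0.076, 0.076, 0.076, 0.076, 0.076, 0.076, 0.076, 0.076], "jaw": [1, 1, 1, 1, 1, 1, 1, 1]}}

```text
t: 17.1
ee_pos: [0.4853, -0.162, 0.1947]
tcp_rot: [-3.138, -0.001, 1.446]
wrist_force: [0.3, -0.3, 0.6]
width: 0.0854
grasp_force: 0.0
```

{"op": "send_rows", "data": {"offset": [[-0.321, -0.152, 0], [-0.321, -0.152, 0], [-0.321, -0.152, 0], [-0.321, -0.152, 0], [-0.321, -0.152, 0], [-0.321, -0.152, 0], [-0.321, -0.152, 0], [-0.321, -0.152, 0]], "turn": [0.038, 0.038, 0.038, 0.038, 0.038, 0.038, 0.038, 0.038], "jaw": [1, 1, 1, 1, 1, 1, 1, 1]}}

```text
t: 17.77
ee_pos: [0.394, -0.3088, 0.1956]
tcp_rot: [-3.141, -0.002, 1.393]
wrist_force: [0.5, 0.0, -0.5]
width: 0.0852
grasp_force: 0.0
```

```bash
python3 wlook.py yoke .399,-.314,0,1.39
```

```text
expect [264. 170.] [(0.63, [266.0, 180.0, 69.0, 57.0])]
fit [ 0.3973 -0.3152  0.      1.3798] 0.976
fit with z [ 0.3973 -0.3156 -0.0017  1.3894] 0.981
t 17.87 now [ 0.3942 -0.3088  0.1959] 1.394 w 0.0855 F [-0.6  0.2 -0.3] g 0.0
```

View pics/w_yoke.png

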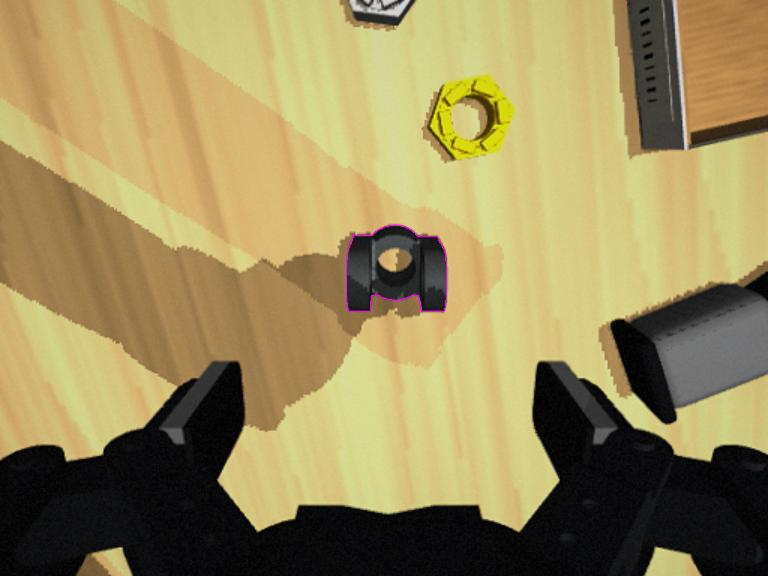

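The yoke stands at (397,268) with its ears across the closing line, and the outline matches. Descending.

```bash
python3 plan.py .3973,-.3155,.037,1.388
```

```text
t 17.87 now [ 0.3942 -0.3088  0.1959] 1.394 w 0.0855 F [-0.6  0.2 -0.3] g 0.0
[-0.012, 0.008, 0.318] turn 0.004 rows 4
```

{"op": "send_rows", "data": {"offset": [[-0.012, 0.008, 0.04], [-0.012, 0.008, 0.1], [-0.012, 0.008, 0.16], [-0.012, 0.008, 0.22], [-0.012, 0.008, 0.27], [-0.012, 0.008, 0.3], [-0.012, 0.008, 0.318], [-0.012, 0.008, 0.318]], "turn": [0.004, 0.004, 0.004, 0.004, 0.004, 0.004, 0.004, 0.004], "jaw": [1, 1, 1, 1, 1, 1, 1, 1]}}

```text
t: 18.53
ee_pos: [0.3957, -0.3149, 0.0355]
tcp_rot: [-3.139, -0.002, 1.387]
wrist_force: [0.1, 0.7, -0.1]
width: 0.0857
grasp_force: 0.0
```

{"op": "send_rows", "data": {"offset": [[0, 0, 0], [0, 0, 0], [0, 0, 0], [0, 0, 0], [0, 0, 0], [0, 0, 0], [0, 0, 0], [0, 0, 0]], "turn": [0, 0, 0, 0, 0, 0, 0, 0], "jaw": [0.8, 0.72, 0.66, 0.6, 0.5, 0.5, 0.5, 0.5]}}

```text
t: 19.2
ee_pos: [0.3971, -0.3181, 0.0389]
tcp_rot: [3.139, 0.002, 1.385]
wrist_force: [-1.4, 0.4, 6.7]
width: 0.0535
grasp_force: 64.0
```

{"op": "send_rows", "data": {"offset": [[0, 0, -0.01], [0, 0, -0.03], [0, 0, -0.06], [0, 0, -0.12], [0, 0, -0.19], [0, 0, -0.24], [0, 0, -0.24], [0, 0, -0.24]], "turn": [0, 0, 0, 0, 0, 0, 0, 0], "jaw": [0.5, 0.5, 0.5, 0.5, 0.5, 0.5, 0.5, 0.5]}}

```text
t: 19.87
ee_pos: [0.397, -0.318, 0.1586]
tcp_rot: [3.139, 0.002, 1.385]
wrist_force: [0.2, 0.6, -5.6]
width: 0.0536
grasp_force: 65.4
```

```bash
python3 plan.py .52,-.26,.157,1.6 .651,-.204,.157,1.62; python3 - <<'E'
from station import imaging; import cv2
p=imaging.snapshot('wrist'); cv2.imwrite('pics/g3.png',p['pixels'][:,:,::-1])
E
```

```text
t 19.87 now [ 0.397  -0.318   0.1586] 1.385 w 0.0536 F [ 0.2  0.6 -5.6] g 65.4
[0.159, 0.22, 0.003] turn -0.137 rows 4
[0.104, 0.265, -0.0] turn -0.013 rows 4
```

View pics/g3.png

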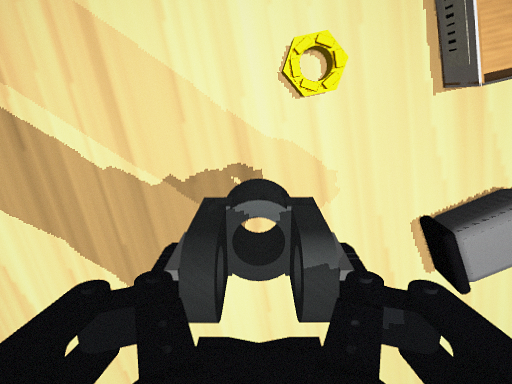

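The yoke is held upright. I'll move over its bin and check it there, since that bin's fit was weak.

{"op": "send_rows", "data": {"offset": [[0.16, 0.22, 0], [0.16, 0.22, 0], [0.16, 0.22, 0], [0.16, 0.22, 0], [0.16, 0.22, 0], [0.16, 0.22, 0]], "turn": [-0.137, -0.137, -0.137, -0.137, -0.137, -0.137], "jaw": [0.5, 0.5, 0.5, 0.5, 0.5, 0.5]}}

```text
t: 20.42
ee_pos: [0.5177, -0.2575, 0.1545]
tcp_rot: [-3.137, -0.002, 1.601]
wrist_force: [-1.0, 0.3, -5.8]
width: 0.0533
grasp_force: 67.3
```

{"op": "send_rows", "data": {"offset": [[0.104, 0.265, 0], [0.104, 0.265, 0], [0.104, 0.265, 0], [0.104, 0.265, 0], [0.104, 0.265, 0], [0.104, 0.265, 0], [0.104, 0.265, 0]], "turn": [-0.013, -0.013, -0.013, -0.013, -0.013, -0.013, -0.013], "jaw": [0.5, 0.5, 0.5, 0.5, 0.5, 0.5, 0.5]}}

```text
t: 21.0
ee_pos: [0.6478, -0.2038, 0.1559]
tcp_rot: [-3.138, -0.001, 1.619]
wrist_force: [-0.2, 0.6, -5.3]
width: 0.0537
grasp_force: 68.2
```

```bash
python3 - <<'E'
from station import imaging,env; from h import *
from plan import plan; plan([[.651,-.204,.046,1.624]])
s=env.sense();p=imaging.snapshot('wrist');C=cam(p,s); im=cv2.resize(p['pixels'][:,:,::-1],(768,576))
def bx(q,col):
    c,n=np.cos(q[2]),np.sin(q[2])
    for z,P in((.004,[(-146,-52),(-146,52),(15,52),(15,-52)]),(.05,[(-150,-56),(-150,56),(0,56),(0,-56)])):
        P=np.array(P)/1000; X=np.c_[q[0]+c*P[:,0]-n*P[:,1],q[1]+n*P[:,0]+c*P[:,1],0*P[:,0]+z]
        cv2.polylines(im,[(proj(X,p,C)*1.5).astype(np.int32)],True,col,1)
bx([.721,-.2005,.053],(255,0,255)); cv2.imwrite('pics/yb.png',im)
E
```

```text
t 21.0 now [ 0.6478 -0.2038  0.1559] 1.619 w 0.0537 F [-0.2  0.6 -5.3] g 68.2
[-0.001, 0.006, 0.22] turn -0.003 rows 3
```

View pics/yb.png

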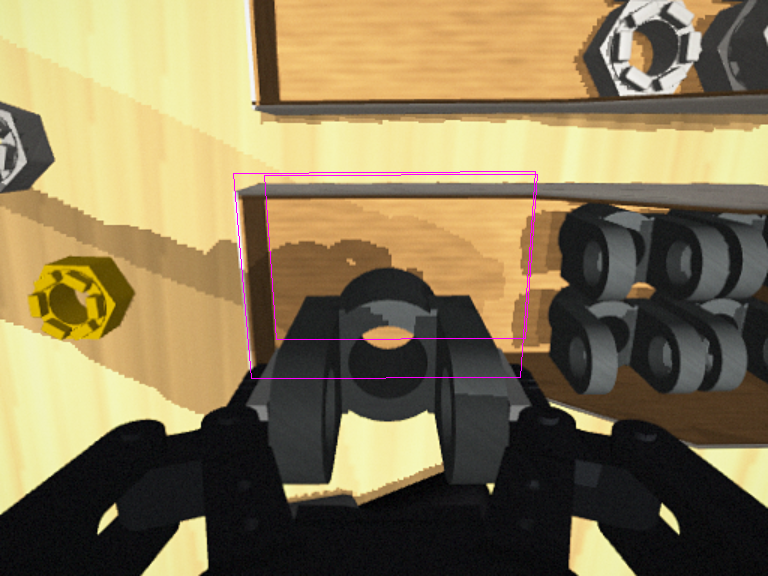

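The bin sits a little lower in the picture than drawn (its rim corner is at about (239,192) against a drawn corner at (234,174)). The floor ahead of the stock is clear. I'll convert that corner to a position.

```bash
python3 - <<'E'
from station import imaging,env; from h import *
s=env.sense();p=imaging.snapshot('wrist');C=cam(p,s)
a=ground((239/1.5,192/1.5),.05,p,C);print(a)
for th in(.03,.053): print(th,a[:2]+np.array([[np.cos(th),-np.sin(th)],[np.sin(th),np.cos(th)]])@[.15-.068,-.056])
t=imaging.snapshot('top');Ct=cam(t)
for u in((505,347),(621,340)): print(ground((90+u[0]/2.5,40+u[1]/2.5),.05,t,Ct))
E
```

```text
[ 0.57088112 -0.1616605   0.05      ]
0.03 [ 0.65452397 -0.21517567]
0.053 [ 0.65573259 -0.2132379 ]
[ 0.56091335 -0.15676723  0.05      ]
[ 0.56831732 -0.27105747  0.05      ]
```

{"op": "send_rows", "data": {"offset": [[-0.016, 0, 0.03], [-0.016, 0, 0.08], [-0.016, 0, 0.13], [-0.016, 0, 0.17], [-0.016, 0, 0.195], [-0.016, 0, 0.208], [-0.016, 0, 0.214], [-0.016, 0, 0.214]], "turn": [0, 0, 0, 0, 0, 0, 0, 0], "jaw": [0.5, 0.5, 0.5, 0.5, 0.5, 0.5, 0.5, 0.5]}}

```text
t: 21.82
ee_pos: [0.6499, -0.2113, 0.0503]
tcp_rot: [-3.141, -0.0, 1.62]
wrist_force: [-0.1, 1.0, -4.2]
width: 0.0532
grasp_force: 68.1
```

{"op": "send_rows", "data": {"offset": [[0, 0, 0.001], [0, 0, 0.003], [0, 0, 0.004], [0, 0, 0.004]], "turn": [0, 0, 0, 0], "jaw": [0.5, 0.5, 0.5, 0.5]}}

```text
t: 22.15
ee_pos: [0.651, -0.2112, 0.0491]
tcp_rot: [3.14, 0.001, 1.62]
wrist_force: [0.1, 0.4, -4.5]
width: 0.0533
grasp_force: 68.1
```

{"op": "send_rows", "data": {"offset": [[0, 0, 0.003], [0, 0, 0.006], [0, 0, 0.008], [0, 0, 0.008]], "turn": [0, 0, 0, 0], "jaw": [0.5, 0.5, 0.5, 0.5]}}

```text
t: 22.48
ee_pos: [0.6502, -0.2108, 0.0439]
tcp_rot: [-3.141, -0.0, 1.62]
wrist_force: [-0.2, -0.0, -5.3]
width: 0.0533
grasp_force: 68.1
```

{"op": "send_rows", "data": {"offset": [[0, 0, 0.001], [0, 0, 0.002], [0, 0, 0.002]], "turn": [0, 0, 0], "jaw": [0.5, 0.5, 0.5]}}

```text
t: 22.73
ee_pos: [0.6504, -0.211, 0.0432]
tcp_rot: [-3.141, 0.0, 1.62]
wrist_force: [-0.5, -0.1, -6.0]
width: 0.0534
grasp_force: 68.1
```

{"op": "send_rows", "data": {"offset": [[0, 0, 0.001], [0, 0, 0.002], [0, 0, 0.002]], "turn": [0, 0, 0], "jaw": [0.5, 0.5, 0.5]}}

```text
t: 22.98
ee_pos: [0.6505, -0.211, 0.043]
tcp_rot: [3.141, 0.0, 1.62]
wrist_force: [-1.5, 0.5, -0.6]
width: 0.0533
grasp_force: 68.6
```

{"op": "send_rows", "data": {"offset": [[0, 0, 0.001], [0, 0, 0.001]], "turn": [0, 0], "jaw": [0.5, 0.5]}}

```text
t: 23.15
ee_pos: [0.6505, -0.211, 0.043]
tcp_rot: [3.141, 0.0, 1.62]
wrist_force: [-4.9, 1.3, 5.8]
width: 0.0536
grasp_force: 69.1
```

{"op": "send_rows", "data": {"offset": [[0, 0, 0], [0, 0, 0], [0, 0, 0], [0, 0, 0], [0, 0, 0], [0, 0, 0]], "turn": [0, 0, 0, 0, 0, 0], "jaw": [0.66, 0.72, 0.8, 0.9, 0.9, 0.9]}}

```text
t: 23.65
ee_pos: [0.6506, -0.2111, 0.0418]
tcp_rot: [3.141, 0.0, 1.62]
wrist_force: [-0.2, 0.4, 0.4]
width: 0.0765
grasp_force: 0.0
```

{"op": "send_rows", "data": {"offset": [[0, 0, -0.02], [0, 0, -0.06], [0, 0, -0.12], [0, 0, -0.18], [0, 0, -0.24], [0, 0, -0.3], [0, 0, -0.3], [0, 0, -0.3]], "turn": [0, 0, 0, 0, 0, 0, 0, 0], "jaw": [0.9, 0.9, 0.9, 0.9, 1, 1, 1, 1]}}

```text
t: 24.32
ee_pos: [0.6523, -0.2117, 0.1955]
tcp_rot: [3.136, 0.003, 1.62]
wrist_force: [-0.6, -0.3, -0.8]
width: 0.0849
grasp_force: 0.0
```

```bash
python3 plan.py .421,-.146,.19,1.83; python3 wlook.py yoke .6505,-.211,.004,1.62
```

```text
t 24.32 now [ 0.6523 -0.2117  0.1955] 1.62 w 0.0849 F [-0.6 -0.3 -0.8] g 0.0
[0.154, -0.455, 0.011] turn -0.133 rows 6
expect [256. 164.] [(0.83, [254.0, 170.0, 71.0, 57.0])]
fit [ 0.6502 -0.2086  0.004   1.6179] 0.98
fit with z [ 0.6502 -0.2088  0.003   1.6173] 0.981
t 24.42 now [ 0.6503 -0.2109  0.1917] 1.62 w 0.0855 F [-0.3  0.2  0.2] g 0.0
```

The fit puts the yoke upright on the bin floor (z 3–4 mm, IoU 0.98). Now the nut.

{"op": "send_rows", "data": {"offset": [[0.154, -0.452, 0], [0.154, -0.452, 0], [0.154, -0.452, 0], [0.154, -0.452, 0], [0.154, -0.452, 0], [0.154, -0.452, 0], [0.154, -0.452, 0], [0.154, -0.452, 0]], "turn": [-0.135, -0.135, -0.135, -0.135, -0.135, -0.135, -0.135, -0.135], "jaw": [1, 1, 1, 1, 1, 1, 1, 1]}}

```text
t: 25.08
ee_pos: [0.4181, -0.144, 0.1904]
tcp_rot: [-3.139, -0.002, 1.832]
wrist_force: [0.1, 0.2, -0.8]
width: 0.0852
grasp_force: 0.0
```

{"op": "send_rows", "data": {"offset": [[0, 0, 0], [0, 0, 0]], "turn": [0, 0], "jaw": [1, 1]}}

```text
t: 25.25
ee_pos: [0.422, -0.1457, 0.1916]
tcp_rot: [3.141, 0.0, 1.832]
wrist_force: [0.2, -0.7, 0.6]
width: 0.0853
grasp_force: 0.0
```

```bash
python3 wlook.py nut .4208,-.1455,0,-.257
```

```text
expect [257. 166.] [(0.75, [255.0, 166.0, 48.0, 58.0]), (0.93, [272.0, 252.0, 50.0, 52.0])]
fit [ 0.4188 -0.1452  0.     -0.3097] 0.966
fit with z [ 0.4189 -0.1459 -0.0029 -0.2948] 0.972
t 25.35 now [ 0.4221 -0.1457  0.1916] 1.833 w 0.0856 F [ 0.1  0.1 -0.2] g 0.0
```

View pics/w_nut.png

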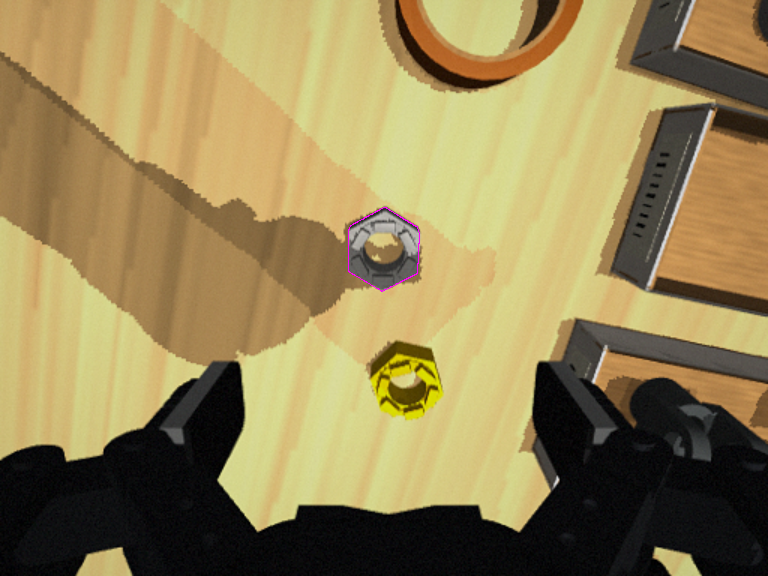

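The steel nut is at (384,249) with its flats facing left and right, and the yellow one at (405,380) is clear of the fingers. Grasping the steel nut.

```bash
python3 plan.py .4189,-.1455,.004,1.795
```

```text
t 25.35 now [ 0.4221 -0.1457  0.1916] 1.833 w 0.0856 F [ 0.1  0.1 -0.2] g 0.0
[0.002, -0.006, 0.375] turn 0.024 rows 5
```

{"op": "send_rows", "data": {"offset": [[0.002, -0.006, 0.07], [0.002, -0.006, 0.15], [0.002, -0.006, 0.22], [0.002, -0.006, 0.28], [0.002, -0.006, 0.33], [0.002, -0.006, 0.36], [0.002, -0.006, 0.374], [0.002, -0.006, 0.374]], "turn": [0.024, 0.024, 0.024, 0.024, 0.024, 0.024, 0.024, 0.024], "jaw": [1, 1, 1, 1, 1, 1, 1, 1]}}

```text
t: 26.02
ee_pos: [0.4172, -0.1447, 0.0032]
tcp_rot: [-3.139, -0.002, 1.795]
wrist_force: [-0.2, 0.3, -0.1]
width: 0.0853
grasp_force: 0.0
```

{"op": "send_rows", "data": {"offset": [[0, 0, 0], [0, 0, 0], [0, 0, 0], [0, 0, 0], [0, 0, 0], [0, 0, 0], [0, 0, 0], [0, 0, 0]], "turn": [0, 0, 0, 0, 0, 0, 0, 0], "jaw": [0.7, 0.62, 0.56, 0.5, 0.4, 0.4, 0.4, 0.4]}}

```text
t: 26.68
ee_pos: [0.4191, -0.1459, 0.0063]
tcp_rot: [3.139, 0.002, 1.795]
wrist_force: [-0.4, -0.1, 5.4]
width: 0.0446
grasp_force: 61.9
```

{"op": "send_rows", "data": {"offset": [[0, 0, -0.01], [0, 0, -0.03], [0, 0, -0.06], [0, 0, -0.12], [0, 0, -0.19], [0, 0, -0.26], [0, 0, -0.28], [0, 0, -0.28]], "turn": [0, 0, 0, 0, 0, 0, 0, 0], "jaw": [0.4, 0.4, 0.4, 0.4, 0.4, 0.4, 0.4, 0.4]}}

```text
t: 27.35
ee_pos: [0.4203, -0.1463, 0.1487]
tcp_rot: [3.136, 0.005, 1.795]
wrist_force: [1.7, -0.2, -1.9]
width: 0.0442
grasp_force: 62.1
```

```bash
python3 plan.py .53,-.10,.145,1.63 .653,-.061,.145,1.62
```

```text
t 27.35 now [ 0.4203 -0.1463  0.1487] 1.795 w 0.0442 F [ 1.7 -0.2 -1.9] g 62.1
[0.042, 0.235, 0.007] turn 0.105 rows 3
[0.063, 0.25, -0.0] turn 0.006 rows 4
```

{"op": "send_rows", "data": {"offset": [[0.042, 0.235, 0], [0.042, 0.235, 0], [0.042, 0.235, 0], [0.042, 0.235, 0], [0.042, 0.235, 0], [0.042, 0.235, 0]], "turn": [0.105, 0.105, 0.105, 0.105, 0.105, 0.105], "jaw": [0.4, 0.4, 0.4, 0.4, 0.4, 0.4]}}

```text
t: 27.85
ee_pos: [0.526, -0.098, 0.1432]
tcp_rot: [-3.138, -0.001, 1.63]
wrist_force: [0.2, -0.5, -1.2]
width: 0.0443
grasp_force: 62.5
```

{"op": "send_rows", "data": {"offset": [[0.063, 0.25, 0], [0.063, 0.25, 0], [0.063, 0.25, 0], [0.063, 0.25, 0], [0.063, 0.25, 0], [0.063, 0.25, 0], [0.063, 0.25, 0]], "turn": [0.006, 0.006, 0.006, 0.006, 0.006, 0.006, 0.006], "jaw": [0.4, 0.4, 0.4, 0.4, 0.4, 0.4, 0.4]}}

```text
t: 28.43
ee_pos: [0.6484, -0.0605, 0.1446]
tcp_rot: [-3.139, -0.0, 1.619]
wrist_force: [-0.1, -0.5, -1.5]
width: 0.0446
grasp_force: 62.8
```

```bash
python3 plan.py .653,-.061,.014,1.62; python3 - <<'E'
from station import imaging,env; from h import *
s=env.sense();p=imaging.snapshot('wrist');C=cam(p,s); im=p['pixels'][:,:,::-1].copy()
q=[.7254,-.0574,.0528];c,n=np.cos(q[2]),np.sin(q[2])
for z,P in((.004,[(-146,-52),(-146,52),(15,52),(15,-52)]),(.05,[(-150,-56),(-150,56),(0,56),(0,-56)])):
    P=np.array(P)/1000; X=np.c_[q[0]+c*P[:,0]-n*P[:,1],q[1]+n*P[:,0]+c*P[:,1],0*P[:,0]+z]
    cv2.polylines(im,[proj(X,p,C).astype(np.int32)],True,(255,0,255),1)
cv2.imwrite('pics/nb.png',im)
E
```

```text
t 28.43 now [ 0.6484 -0.0605  0.1446] 1.619 w 0.0446 F [-0.1 -0.5 -1.5] g 62.8
[-0.001, 0.009, 0.261] turn -0.001 rows 4
```

View pics/nb.png

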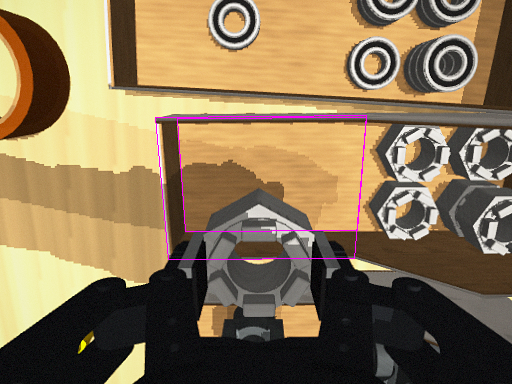

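The nut is held slots-up at (260,255), and the bin outline matches. Lowering.

{"op": "send_rows", "data": {"offset": [[0, 0.006, 0.06], [0, 0.006, 0.12], [0, 0.006, 0.18], [0, 0.006, 0.22], [0, 0.006, 0.245], [0, 0.006, 0.256], [0, 0.006, 0.26], [0, 0.006, 0.26]], "turn": [0, 0, 0, 0, 0, 0, 0, 0], "jaw": [0.4, 0.4, 0.4, 0.4, 0.4, 0.4, 0.4, 0.4]}}

```text
t: 29.15
ee_pos: [0.6532, -0.06, 0.0155]
tcp_rot: [3.141, 0.0, 1.62]
wrist_force: [-0.1, 0.8, -1.9]
width: 0.0444
grasp_force: 62.7
```

{"op": "send_rows", "data": {"offset": [[0, 0, 0.002], [0, 0, 0.004], [0, 0, 0.004]], "turn": [0, 0, 0], "jaw": [0.4, 0.4, 0.4]}}

```text
t: 29.4
ee_pos: [0.6544, -0.0598, 0.0139]
tcp_rot: [3.14, 0.001, 1.62]
wrist_force: [-1.3, -1.1, -2.1]
width: 0.0445
grasp_force: 62.7
```

{"op": "send_rows", "data": {"offset": [[0, 0, 0.002], [0, 0, 0.004], [0, 0, 0.004]], "turn": [0, 0, 0], "jaw": [0.4, 0.4, 0.4]}}

```text
t: 29.65
ee_pos: [0.6536, -0.0595, 0.0107]
tcp_rot: [-3.142, 0.0, 1.62]
wrist_force: [-0.4, -0.3, -2.1]
width: 0.0449
grasp_force: 62.7
```

{"op": "send_rows", "data": {"offset": [[0, 0, 0.001], [0, 0, 0.002], [0, 0, 0.002]], "turn": [0, 0, 0], "jaw": [0.4, 0.4, 0.4]}}

```text
t: 29.9
ee_pos: [0.6536, -0.0595, 0.0104]
tcp_rot: [3.141, 0.0, 1.62]
wrist_force: [-2.5, 0.5, 4.0]
width: 0.0445
grasp_force: 63.3
```

Contact. Release, then lift and clear.

{"op": "send_rows", "data": {"offset": [[0, 0, 0], [0, 0, 0], [0, 0, 0], [0, 0, 0], [0, 0, 0], [0, 0, 0]], "turn": [0, 0, 0, 0, 0, 0], "jaw": [0.56, 0.64, 0.72, 0.8, 0.8, 0.8]}}

```text
t: 30.4
ee_pos: [0.6537, -0.0596, 0.0097]
tcp_rot: [3.142, 0.0, 1.62]
wrist_force: [-0.0, -0.5, -0.0]
width: 0.0684
grasp_force: 0.0
```

{"op": "send_rows", "data": {"offset": [[0, 0, -0.02], [0, 0, -0.06], [0, 0, -0.14], [0, 0, -0.22], [0, 0, -0.3], [0, 0, -0.36], [0, 0, -0.4], [0, 0, -0.4]], "turn": [0, 0, 0, 0, 0, 0, 0, 0], "jaw": [0.8, 0.8, 0.8, 1, 1, 1, 1, 1]}}

```text
t: 31.07
ee_pos: [0.6565, -0.0601, 0.2171]
tcp_rot: [3.131, 0.003, 1.62]
wrist_force: [-0.1, -0.2, 0.7]
width: 0.0854
grasp_force: 0.0
```

{"op": "send_rows", "data": {"offset": [[0, -0.5, -0.05], [0, -0.5, -0.05], [0, -0.5, -0.05], [0, -0.5, -0.05], [0, -0.5, -0.05], [0, -0.5, -0.05], [0, -0.5, -0.05], [0, -0.5, -0.05]], "turn": [0, 0, 0, 0, 0, 0, 0, 0], "jaw": [1, 1, 1, 1, 1, 1, 1, 1]}}

```text
t: 31.73
ee_pos: [0.4014, -0.0715, 0.2349]
tcp_rot: [-3.141, -0.0, 1.619]
wrist_force: [0.3, 0.4, 1.5]
width: 0.0853
grasp_force: 0.0
```

```bash
python3 plan.py; python3 - <<'E'
from station import imaging; import cv2
t=imaging.snapshot('top')['pixels'][40:290,90:430,::-1]
s=imaging.snapshot('scene')['pixels'][120:384,40:400,::-1]
cv2.imwrite('pics/fin.png',cv2.hconcat([cv2.resize(t,(400,294)),cv2.resize(s,(400,294))]).repeat(2,0)[:588] if 0 else cv2.vconcat([cv2.resize(t,(408,300)),cv2.resize(s,(408,300))]))
E
```

```text
t 31.73 now [ 0.4014 -0.0715  0.2349] 1.619 w 0.0853 F [0.3 0.4 1.5] g 0.0
```

View pics/fin.png

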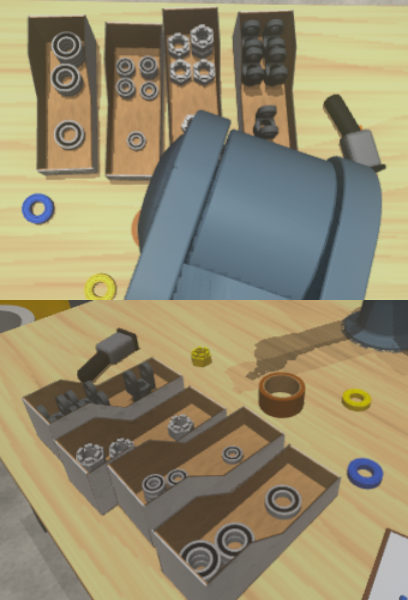

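The final views show each part on the clear floor of its own bin. In the lower picture the large bearing is at (283,500), the small bearing at (233,453), the nut at (180,424) and the yoke at (138,380). The tape, scanner and look-alikes haven't been moved. Handing in.

```bash
python3 -c "
from station import job; print(job.job_done())"
```

```text
the job is handed in; nothing more can be done
None
```

All four parts are on the clear floor of their own bins, the same way up as before and set down gently; the tape roll and scanner were left alone, and the job was handed in at about 32 s of the 104 s allowed.

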